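# Find and seat the proud support button of a bench scale

### The job

The pan is off the bench scale because it rocks: one of the six sprung support buttons is not pushed fully home in its seat and stands a few millimetres proud. Take the setting punch out of its stand, touch its tip lightly on the buttons to feel which one stands high, press only that one firmly but without force beyond need until it is fully home, and put the punch back in its stand. Never press hard on a button that is already home, and touch the buttons with the punch only.

Things in the scene. Friction and masses are not known exactly. Their poses are not given: they have to be found in the camera images.
- punch_grip (a point): Setting punch: blue round handle (22 mm thick, 46 mm long) over a steel flange (38 mm wide, 6 mm thick) over a 12 mm steel rod, 70 mm long, with white nylon tip; 120 to 200 g. Point: middle of the handle on the axis, z up along the tool. Handle top 23 mm above it; flange top 23 mm below (fingertips may rest on it to push), flange underside 29, tip 99 mm below. Grip from above at any yaw.
- stand_mouth (a point): Fixed stand of the punch: black block 64x64 mm, 78 mm tall, on a flat 92 mm square steel foot. Point: centre of the mouth of its vertical bore (18 mm wide, 74 mm deep) in the block's top, z up. The punch hangs upright in the bore, its flange lying on the block's top.
- scale: Fixed bench scale without its pan: grey base 310x230 mm, aluminium deck 50 mm high, console sloping towards the robot. Origin: base centre at table height; its y runs along the long side. Six black rubber buttons (22 mm wide, flat tops) stand 14 mm out of steel rings (38 mm wide) in two rows of three: 105 mm apart along y, 140 mm between rows.
- seat_1 (a point): Fixed point on the scale: middle of the top that the button in seat 1 has WHEN FULLY HOME (72 mm above the table), z up. It does not tell where the button now is. Near row (-x), left (+y). All six buttons are alike: the cap gives on an inner spring of 2.5 N/mm (11 mm travel) and returns when released; its carrier is a stiff push fit in the seat.
- seat_2 (a point): As seat_1, near row, middle. A carrier moves only under more than about 14 N and stays where it is pushed, down to a firm stop. Five are home within 0.5 mm; one, in any of the six seats, stands 3 to 4 mm high.
- seat_3 (a point): As seat_1, near row, right (-y). More than 10 N overloads a button that is home; the high one may be pressed with up to 25 N, and 18 to 20 N pushes it fully home.
- seat_4 (a point): As seat_1, far row (+x), left (+y).
- seat_5 (a point): As seat_1, far row, middle.
- seat_6 (a point): As seat_1, far row, right (-y).
There are look-alikes about, which are no part of the job. Leave any red look-alike of the part that bears punch_grip alone.

How it is judged:
On the way, in this order (a step that is already met when the one before it is completed fails the run):
1. the punch is drawn out of its stand (z of punch_grip in the frame of stand_mouth above 0.11 m), for 0.1 s.
2. the proud button is pushed home (z of high_button in the frame of scale below 0.0512 m), for 0.2 s.
At the end, for the whole second after the job is handed in: All six buttons are home (carriers within 1.2 mm of their stops), and the punch hangs released and at rest in its stand: upright (within 4 degrees), on the bore's axis within 8 mm, its flange down on the block (within 4 mm) (z of each of home_button_1, home_button_2, home_button_3, home_button_4, home_button_5, high_button in the frame of scale below 0.0512 m and horizontal distance between punch_grip and stand_mouth below 0.008 m and z of punch_grip in the frame of stand_mouth between 0.024 and 0.032 m and angle between punch_grip's own z axis and vertical below 0.07 rad and linear speed of punch below 0.02 m/s); the robot touches nothing.
It fails at once if a button that is already home is pressed with more than 10 N (contact force between anything else and home_button_1 above 10 N or contact force between anything else and home_button_2 above 10 N or contact force between anything else and home_button_3 above 10 N or contact force between anything else and home_button_4 above 10 N or contact force between anything else and home_button_5 above 10 N).
It fails at once if the proud button is pressed with more than 25 N (contact force between anything else and high_button above 25 N).
It fails at once if the gripper's fingers, not the punch, press on a button (contact force between the fingers and home_button_1 above 1 N or contact force between the fingers and home_button_2 above 1 N or contact force between the fingers and home_button_3 above 1 N or contact force between the fingers and home_button_4 above 1 N or contact force between the fingers and home_button_5 above 1 N or contact force between the fingers and high_button above 1 N).
It also fails if it takes over 70 s, if anything falls off the work surface, if the arm or the gripper's body presses on something with over 40 N, if the wrist force passes 120 N, or if a joint passes its speed limit or range.

### The arm

A 6-joint arm with a two-finger parallel gripper is mounted at the origin on the work surface; the furniture and walls round the work are solid. World frame = base frame: x ahead of the robot, y to its left, z up, the work surface at z = 0. Lengths are in m, angles in rad, forces in N, time in s.
With the tool pointing down it reaches from about 0.275 to 0.825 m from the base axis. Payload 5.2 kg.
Tool frame: the origin (TCP) lies midway between the tips of the shut fingers; the grasp point (between the pads) lies r.tcp_to_grasp behind it (r.tcp_to_grasp is the distance from the TCP to the grasp point, in m); z points along the fingers, y is the line along which they close (so a half turn about z gives the same grasp; the last joint's range is limited). The gripper opens to 93 mm and grips with 3 to 60 N. Pads are 15 mm wide; open, the fingers measure 128 mm over their backs; the gripper's body (75 mm by 188 mm) begins 65 mm behind the grasp point.
Start: joints at [-1.366, 0.259, 1.535, -0, 1.348, -0.203], TCP at [0.218, -0.505, 0.219] pointing down, gripper open.
Joint ranges: [-3.14, 3.14], [-0.91, 2.08], [0.19, 2.58], [-1.22, 4.36], [0.22, 2.71], [-3.12, 3.12]. Speed limits (rad/s): [2.57, 2.57, 3.14, 3.14, 3.14, 3.14].

### API

Orientations are given as a 3x3 rotation matrix whose columns are the frame's x, y, z axes.
In Python, from rig import r, vision, job_done gives the robot as it stands.
- The arm moves only by the shell command python3 -m pendant 'ROWS' [OPENING]. ROWS is text: rows parted by semicolons, each of 4 numbers parted by spaces: the shift along the tool's x, y, z in cm, then the turn about the tool's z in rad. A call has 1 to 12 rows; each row is the pose to reach, as a shift and turn from the pose commanded when the call began, along the tool's axes at that moment; what a row does not reach only later rows make up. A row lasts 1/12 s, in which the tool goes at most 41.7 mm and 7.16 degrees, less where a joint would pass 70% of its speed; a pose out of reach is approached as far as the arm can. A call with a gripper value outside its range is refused whole. OPENING is the opening, from 0 (shut) to 1 (fully open), set as the call begins (- or left out, the last holds). The fingers move at their own pace and stop on an object; the grip force is fixed at half the most. Time passes only in rows, so rows that repeat a pose let the fingers close. It gives the time, the measured TCP pose, the force, the opening and the grip force at its end, in the units of the state.
- r.get_obs(): the state, without advancing time (a new reading comes with each control period).
- vision.capture(name): name is "side" or "top"; returns the picture (420x560x3 uint8, red, green, blue); there is no depth.
- vision.get_calibration(name): a dict with "vfov" (degrees; the focal length in pixels is half the picture's height over the tangent of half this angle, whatever the lens; pixels are square), "cx", "cy" (the principal point, pixels), "origin" and "rotation" of the camera in the world. Camera axes: x right, y down, z forward; pixel columns grow to the right and rows downward; lengths in m; the calibration is good to about 2 mm. A picture is of the moment at which its call begins. get_calibration takes no time and is no camera call.
- job_done(): hands the job in; it is judged then, once.
The state is a dict: "time_s": time; "qpos": joint angles; "qvel": joint speeds; "tau": joint torques, N m; "eef_pos": TCP position; "orientation": TCP orientation; "contact_force": force on the tool from outside, world axes, zero at the start; "moment": the same for the moment, N m; "gripper_width": opening from 0.0 (shut) to 1.0 (fully open); "finger_force": force on a finger pad.
Only numpy, scipy, OpenCV 4.12 (cv2) and the standard library are available. Lean on these libraries where they do the work, as an engineer would, in place of code of your own. Each camera call takes 0.05 s, during which the arm holds its last target. There are 200 camera calls.

## Working session

There is one attempt and no reset: what is moved stays moved. The work goes in short steps, Python scripts to look and compute and a shell command to move; the robot and the scene stay as the last step left them, time stands still between calls to the robot, and variables do not carry over. Pictures are saved under pics/ and viewed, at most 10 in all, crops included, and the job is handed in when it is done.

```bash
mkdir -p pics; ls; python3 - <<'E'
from rig import r, vision
import cv2
for n in ("side","top"):
    im=vision.capture(n); cv2.imwrite(f"pics/{n}0.png",cv2.cvtColor(im,cv2.COLOR_RGB2BGR))
    print(vision.get_calibration(n))
o=r.get_obs(); print(o, r.tcp_to_grasp)
E
```

```text
pics
{'vfov': 56.67493549601006, 'cx': 280.03188033936254, 'cy': 213.59988709412062, 'origin': array([0.44705016, 0.78391158, 0.62982207]), 'rotation': array([[-0.99622944, -0.0544029 ,  0.06758123],
       [-0.08671055,  0.59868636, -0.79627628],
       [ 0.00285977, -0.79913388, -0.60114629]])}
{'vfov': 55.343261221268165, 'cx': 276.7048994049086, 'cy': 209.34889971132404, 'origin': array([0.34314244, 0.06981788, 1.01476833]), 'rotation': array([[-0.00459804, -0.98255538,  0.18591336],
       [-0.99983568,  0.00125715, -0.01808404],
       [ 0.01753485, -0.18596597, -0.98239971]])}
{'time_s': 0.1, 'qpos': array([-1.36579574e+00,  2.59266725e-01,  1.53595969e+00,  4.04333459e-06,
        1.34798994e+00, -2.02837788e-01]), 'qvel': array([ 0.00237325, -0.00086965, -0.00261414,  0.0008457 ,  0.00089768,
       -0.00069319]), 'tau': array([ 2.71409997e-03, -4.38212299e+01, -2.84643137e+01,  7.19858450e-02,
        3.61810194e-02, -6.27079453e-05]), 'eef_pos': array([ 0.21804778, -0.5044051 ,  0.21790826]), 'orientation': array([[ 9.17980734e-01,  3.96624842e-01, -3.26673360e-04],
       [ 3.96624839e-01, -9.17979416e-01,  1.59050988e-03],
       [ 3.30956311e-04, -1.58962420e-03, -9.99998682e-01]]), 'contact_force': array([-0.37589797,  0.41951948,  0.13994941]), 'moment': array([-0.05439966, -0.03915746,  0.04994977]), 'finger_force': 0.0, 'gripper_width': 0.9991600058871576} 0.0188
```

View pics/top0.png

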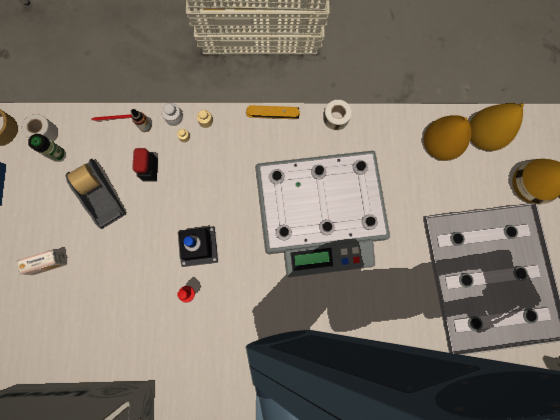

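View pics/side0.png

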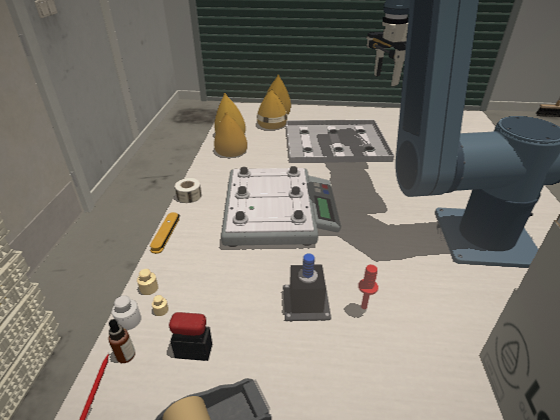

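The top view shows the blue punch in its black stand at (191,243). A red punch look-alike is at (186,293), and a red-topped block at (145,163). The scale buttons are at about (276,177), (319,171), (361,166), (284,232), (327,227) and (370,222). The tray at (490,280) is a look-alike with no console. The blue-handled punch in the footed stand and the scale with the green-display console fit the description. I'll confirm with one enlarged crop.

```bash
python3 - <<'E'
import cv2,numpy as np
t=cv2.imread("pics/top0.png"); s=cv2.imread("pics/side0.png")
a=cv2.resize(t[150:290,170:390],None,fx=3.6,fy=3.6,interpolation=cv2.INTER_CUBIC); print(a.shape); cv2.imwrite("pics/tc.png",a)
b=cv2.resize(s[155:325,215:390],None,fx=3.5,fy=3.5,interpolation=cv2.INTER_CUBIC); print(b.shape); cv2.imwrite("pics/sc.png",b)
E
```

```text
(504, 792, 3)
(595, 612, 3)
```

View pics/tc.png

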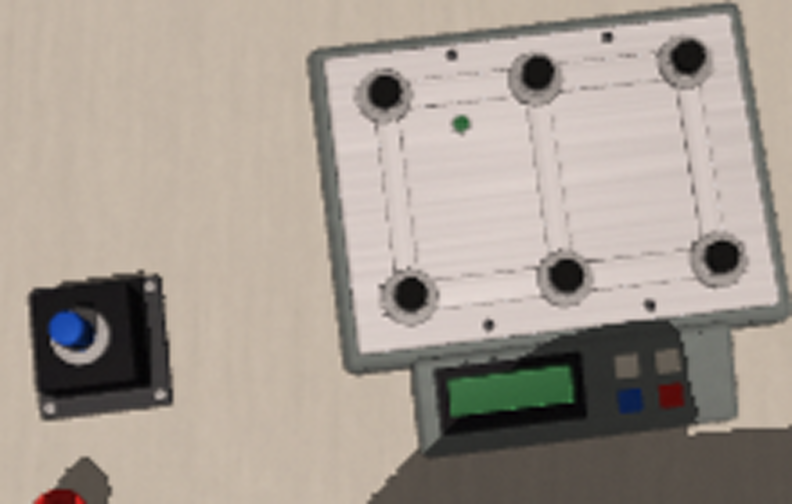

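View pics/sc.png

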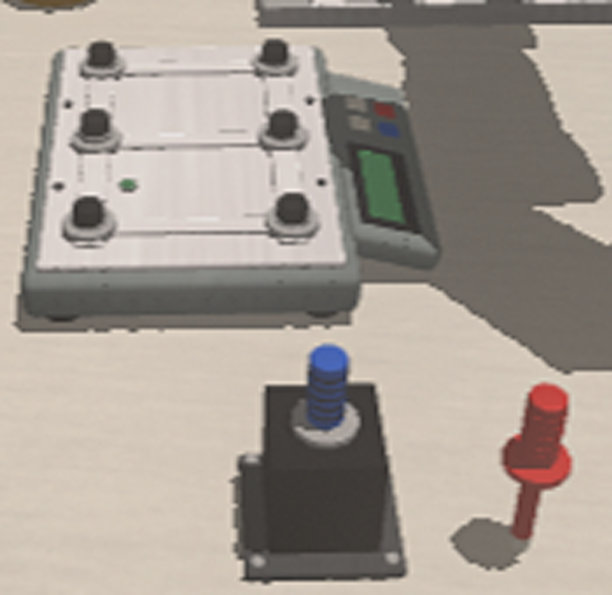

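The crops confirm it: blue handle top at crop (68,327), flange at (80,335), and black button tops at (411,294), (567,275), (721,256), (385,92), (538,72) and (688,56). The red punch stands apart.

```bash
cat > h.py <<'E'
from rig import r, vision
import numpy as np
def ray(n,u,v):
    c=vision.get_calibration(n); f=210/np.tan(np.radians(c["vfov"]/2))
    d=c["rotation"]@np.array([(u-c["cx"])/f,(v-c["cy"])/f,1.]); return c["origin"],d
def atz(n,p,z):
    o,d=ray(n,*p); return o+d*(z-o[2])/d[2]
def two(p,q):
    o1,d1=ray("top",*p); o2,d2=ray("side",*q)
    A=np.c_[d1,-d2]; s=np.linalg.lstsq(A,o2-o1,rcond=None)[0]
    a,b=o1+s[0]*d1,o2+s[1]*d2; return (a+b)/2,np.linalg.norm(a-b)
def rel(p):
    "shift in tool axes (cm) from current tcp to world p"
    o=r.get_obs(); return (o["orientation"].T@(np.array(p)-o["eef_pos"]))*100
E
python3 - <<'E'
from h import *
np.set_printoptions(precision=4,suppress=True)
T=lambda p:((p[0]+.5)/3.6-.5+170,(p[1]+.5)/3.6-.5+150)
S=lambda p:((p[0]+.5)/3.5-.5+215,(p[1]+.5)/3.5-.5+155)
for nm,t,s,z in [("handletop",(68,327),(328,357),.130),("flange",(80,335),(326,424),.084)]:
    print(nm,atz("top",T(t),z),atz("side",S(s),z),two(T(t),S(s)))
ts=[(411,294),(567,275),(721,256),(385,92),(538,72),(688,56)]
ss=[(292,202),(284,120),(274,47),(88,206),(95,118),(101,48)]
P=np.array([atz("top",T(t),.072)[:2] for t in ts])
for i in range(6): print(i+1,P[i],atz("side",S(ss[i]),.072)[:2],two(T(ts[i]),S(ss[i])))
# rigid fit
M=np.array([[-70,105],[-70,0],[-70,-105],[70,105],[70,0],[70,-105]])/1e3
c=P.mean(0);H=M.T@(P-c);a=np.arctan2(H[0,1]-H[1,0],H[0,0]+H[1,1])
R=np.array([[np.cos(a),-np.sin(a)],[np.sin(a),np.cos(a)]])
print(c,a);print((M@R.T+c));print((P-c-M@R.T)*1e3)
E
```

```text
handletop [0.4409 0.2486 0.13  ] [0.4391 0.2499 0.13  ] (array([0.4401, 0.2488, 0.1291]), np.float64(0.001867743583036823))
flange [0.4408 0.25   0.084 ] [0.438  0.2544 0.084 ] (array([0.4395, 0.2508, 0.0806]), np.float64(0.0032398936423676597))
1 [0.4685 0.0359] [0.4672 0.0362] (array([0.4679, 0.0359, 0.0719]), np.float64(0.0013407600265371521))
2 [ 0.481  -0.0675] [ 0.4782 -0.0651] (array([ 0.4797, -0.0676,  0.0706]), np.float64(0.0028840046291206205))
3 [ 0.4935 -0.1705] [ 0.492  -0.1712] (array([ 0.4927, -0.1703,  0.0727]), np.float64(0.0013930071012872001))
4 [0.6062 0.0524] [0.6053 0.0533] (array([0.6059, 0.0524, 0.0714]), np.float64(0.0008892061508390963))
5 [ 0.6203 -0.0517] [ 0.6185 -0.055 ] (array([ 0.6186, -0.0513,  0.0747]), np.float64(0.0017458044704781958))
6 [ 0.6317 -0.1546] [ 0.6306 -0.1569] (array([ 0.6306, -0.1541,  0.0738]), np.float64(0.0010611945521873437))
[ 0.5502 -0.0594] 0.1192262502152332
[[ 0.4682  0.0366]
 [ 0.4807 -0.0677]
 [ 0.4932 -0.1719]
 [ 0.6072  0.0532]
 [ 0.6197 -0.051 ]
 [ 0.6322 -0.1553]]
[[ 0.3112 -0.7177]
 [ 0.2561  0.1303]
 [ 0.3133  1.3994]
 [-0.9937 -0.8583]
 [ 0.6098 -0.676 ]
 [-0.4967  0.7222]]
```

```bash
python3 -m pendant '4 -4.8 0 0.04; 8 -9.6 0 0.08; 12 -14.4 0 0.12; 15 -18 0 0.16; 18 -21.6 0 0.2; 21 -25.2 0 0.24; 24 -28.8 0 0.28; 27 -32.4 0 0.32; 30 -36 0 0.36; 32.5 -39 0 0.39; 34 -40.8 0 0.408; 34 -40.8 0 0.408' 1; python3 -c "
from h import *
print(rel([.440,.249,.215]).round(2), r.get_obs()['orientation'].round(3))"
```

```text
time_s: 1.1
eef_pos: [0.3594, -0.0233, 0.2187]
orientation: [[1.0, -0.002, 0.001], [-0.002, -1.0, -0.0], [0.001, 0.0, -1.0]]
contact_force: [0.6, -1.1, 0.7]
gripper_width: 1.002
finger_force: 0.0
[  8.01 -27.24   0.37] [[ 1.    -0.002  0.001]
 [-0.002 -1.    -0.   ]
 [ 0.001  0.    -1.   ]]
```

```bash
python3 -m pendant '0.7 -2.5 0 0; 1.7 -6 0 0; 2.8 -9.5 0 0; 3.8 -13 0 0; 4.8 -16.5 0 0; 5.9 -20 0 0; 6.8 -23.2 0 0; 7.5 -25.7 0 0; 8 -27.2 0 0; 8 -27.2 0 0; 8 -27.2 0 0' 0.6; python3 -c "
from h import *
import cv2
t=vision.capture('top');s=vision.capture('side')
a=cv2.resize(t[150:350,120:280],None,fx=2.5,fy=2.5);b=cv2.resize(s[150:350,220:380],None,fx=2.5,fy=2.5)
cv2.imwrite('pics/g.png',cv2.cvtColor(np.hstack([a,b]),cv2.COLOR_RGB2BGR))
print(rel([.440,.249,.086]).round(2))"
```

```text
time_s: 2.02
eef_pos: [0.4392, 0.247, 0.2179]
orientation: [[1.0, 0.002, -0.002], [0.002, -1.0, -0.001], [-0.002, 0.001, -1.0]]
contact_force: [0.7, -0.4, -0.6]
gripper_width: 0.602
finger_force: 0.0
[ 0.1  -0.33 13.23]
```

View pics/g.png

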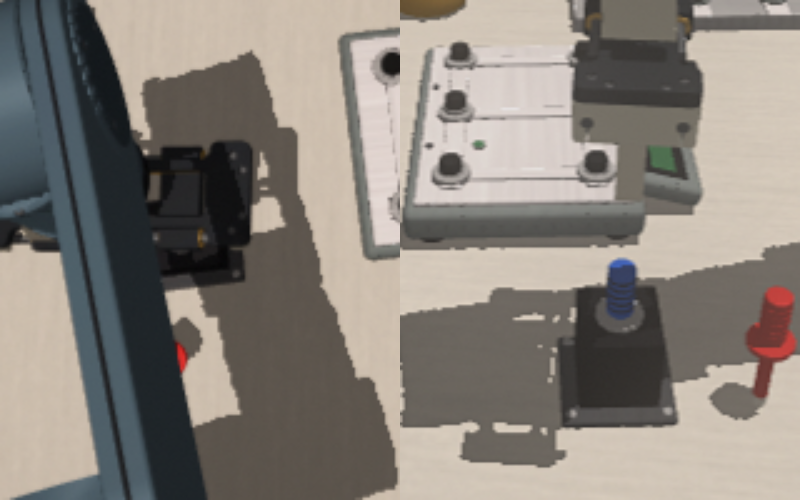

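The gripper (left panel (200,200)) hovers over the stand with its fingers along y. The red punch is well clear at (770,320) in the right panel. Next I descend and grip.

```bash
python3 -m pendant '0.1 -0.1 1.5 0; 0.1 -0.2 4 0; 0.1 -0.2 7 0; 0.1 -0.2 9.5 0; 0.1 -0.2 11.5 0; 0.1 -0.2 12.5 0; 0.1 -0.2 13 0; 0.1 -0.2 13 0; 0.1 -0.2 13 0' 0.6; python3 -c "
from h import *
print(rel([.440,.249,.086]).round(2))"
```

```text
time_s: 2.87
eef_pos: [0.4415, 0.2484, 0.0896]
orientation: [[1.0, -0.001, 0.001], [-0.001, -1.0, 0.0], [0.001, -0.0, -1.0]]
contact_force: [-0.4, 0.5, -0.2]
gripper_width: 0.598
finger_force: 0.0
[-0.15 -0.06  0.36]
```

```bash
python3 -m pendant '0 0 0 0;0 0 0 0;0 0 0 0;0 0 0 0;0 0 0 0;0 0 0 0;0 0 0 0;0 0 0 0' 0; python3 -c "
from h import *
print(rel([.440,.249,.086]).round(2))"
```

```text
time_s: 3.53
eef_pos: [0.4408, 0.2488, 0.0889]
orientation: [[1.0, -0.0, 0.0], [-0.0, -1.0, 0.0], [0.0, -0.0, -1.0]]
contact_force: [-1.1, 0.5, 2.6]
gripper_width: 0.234
finger_force: 30.0
[-0.08 -0.02  0.29]
```

```bash
python3 -m pendant '0 0 0 0;0 0 0 0;0 0 0 0;0 0 0.1 0;0 0 0.2 0;0 0 0.3 0;0 0 0.3 0;0 0 0.3 0' 0.4; python3 -m pendant '0 0 0 0;0 0 0 0;0 0 0 0;0 0 0 0;0 0 0 0;0 0 0 0' 0
```

```text
time_s: 4.2
eef_pos: [0.4406, 0.2486, 0.0855]
orientation: [[1.0, -0.0, -0.0], [-0.0, -1.0, -0.0], [-0.0, 0.0, -1.0]]
contact_force: [-0.3, -0.2, -0.0]
gripper_width: 0.396
finger_force: 0.0
time_s: 4.7
eef_pos: [0.4408, 0.2487, 0.0857]
orientation: [[1.0, -0.0, 0.0], [-0.0, -1.0, 0.0], [0.0, -0.0, -1.0]]
contact_force: [1.0, -0.3, -0.4]
gripper_width: 0.232
finger_force: 30.0
```

```bash
python3 -m pendant '0 0 -0.6 0;0 0 -2 0;0 0 -4 0;0 0 -6.5 0;0 0 -9 0;0 0 -11.5 0;0 0 -13 0;0 0 -14 0;0 0 -14 0;0 0 -14 0;0 0 -14 0'; python3 -m pendant '0.6 1 0 0;1.8 3 0 0;3.6 6 0 0;5.4 9 0 0;7.2 12 0 0;9 15 0 0;10.8 18 0 0;12.6 21 0 0;14.4 24 0 0;16.2 27 0 0;17.3 29 0 0;17.9 30 0 0'; python3 -m pendant '0 0 0 0;0 0 0 0;0 0 0 0;0 0 0 0'; python3 -c "
from h import *
import cv2
t=vision.capture('top');s=vision.capture('side')
a=cv2.resize(t[100:300,240:400],None,fx=2.5,fy=2.5);b=cv2.resize(s[80:280,200:360],None,fx=2.5,fy=2.5)
cv2.imwrite('pics/p.png',cv2.cvtColor(np.hstack([a,b]),cv2.COLOR_RGB2BGR))
print(rel([.6197,-.051,.1727]).round(2))"
```

```text
time_s: 5.62
eef_pos: [0.4399, 0.2484, 0.2243]
orientation: [[1.0, -0.0, -0.002], [-0.0, -1.0, -0.001], [-0.002, 0.001, -1.0]]
contact_force: [-1.0, -0.9, -1.2]
gripper_width: 0.238
finger_force: 30.0
time_s: 6.62
eef_pos: [0.6203, -0.0556, 0.2236]
orientation: [[1.0, -0.003, -0.002], [-0.003, -1.0, -0.001], [-0.002, 0.001, -1.0]]
contact_force: [0.1, 0.3, -1.5]
gripper_width: 0.236
finger_force: 30.0
time_s: 6.95
eef_pos: [0.6189, -0.0497, 0.2257]
orientation: [[1.0, 0.002, -0.0], [0.002, -1.0, 0.001], [-0.0, -0.001, -1.0]]
contact_force: [0.0, 0.1, -2.0]
gripper_width: 0.232
finger_force: 30.0
[0.05 0.11 5.33]
```

View pics/p.png

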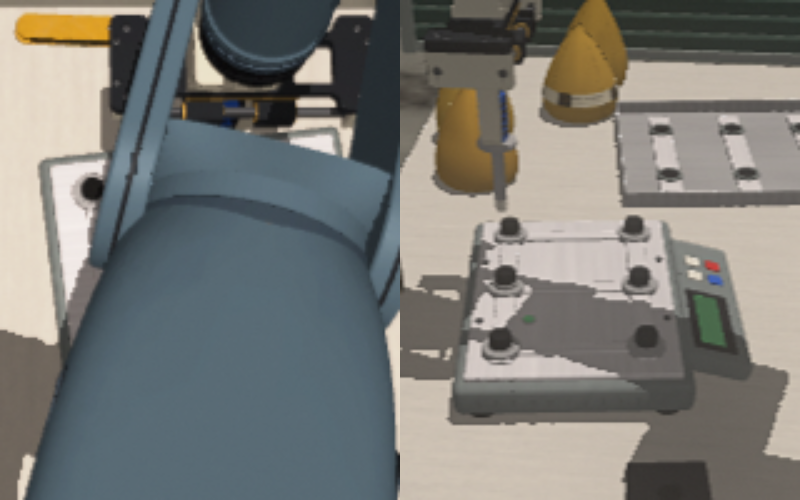

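The side view shows the punch held upright, tip at panel (501,207), over the far row's middle. I'll check that pixel against the expected tip and lower to hover.

```bash
python3 -m pendant '0 0 0.8 0;0 0.1 2 0;0 0.1 3.5 0;0 0.1 4.6 0;0 0.1 5.3 0;0 0.1 5.8 0;0 0.1 5.8 0;0 0.1 5.8 0;0 0.1 5.8 0'; python3 -c "
from h import *
print(atz('side',(240.4,162.3),.148), r.get_obs()['contact_force'], rel([.6197,-.051,.1505]).round(2))"
```

```text
time_s: 7.8
eef_pos: [0.6201, -0.0525, 0.1684]
orientation: [[1.0, -0.0, 0.001], [-0.0, -1.0, -0.0], [0.001, 0.0, -1.0]]
contact_force: [-0.1, 0.5, -1.7]
gripper_width: 0.233
finger_force: 30.0
[ 0.61810108 -0.057377    0.148     ] [-0.1320539   0.5022752  -1.73110865] [-0.05 -0.15  1.79]
```

```bash
python3 -m pendant '0 -0.1 0.3 0;0 -0.1 0.7 0;0 -0.1 0.9 0;0 -0.1 0.9 0;0 -0.1 0.9 0'; for i in 1 ; do python3 -m pendant '0 0 0.1 0;0 0 0.2 0;0 0 0.2 0;0 0 0.2 0' | egrep 'pos|contact'; done;  python3 -m pendant '0 0 0.1 0;0 0 0.15 0;0 0 0.15 0;0 0 0.15 0' | egrep 'pos|contact'
```

```text
time_s: 8.22
eef_pos: [0.6195, -0.0514, 0.1584]
orientation: [[1.0, -0.0, -0.0], [-0.0, -1.0, 0.0], [-0.0, -0.0, -1.0]]
contact_force: [-0.5, 0.1, -1.9]
gripper_width: 0.233
finger_force: 30.0
eef_pos: [0.6196, -0.0514, 0.1566]
contact_force: [-0.9, 1.0, -1.9]
eef_pos: [0.6196, -0.0514, 0.1551]
contact_force: [0.1, -0.7, -1.1]
```

```bash
python3 -m pendant '0 0 0.05 0;0 0 0.1 0;0 0 0.1 0;0 0 0.1 0' | egrep 'pos|contact';python3 -m pendant '0 0 0.05 0;0 0 0.1 0;0 0 0.1 0;0 0 0.1 0' | egrep 'pos|contact'; python3 -m pendant '0 0 0.05 0;0 0 0.1 0;0 0 0.1 0;0 0 0.1 0' | egrep 'pos|contact'
```

```text
eef_pos: [0.6196, -0.0513, 0.1541]
contact_force: [-0.4, -0.2, -1.8]
eef_pos: [0.6197, -0.0514, 0.1532]
contact_force: [0.2, 0.8, -2.0]
eef_pos: [0.6197, -0.0514, 0.1524]
contact_force: [0.3, 1.1, -0.5]
```

```bash
python3 -m pendant '0 0 0.05 0;0 0 0.1 0;0 0 0.1 0;0 0 0.1 0' | egrep 'pos|contact';python3 -m pendant '0 0 0.05 0;0 0 0.1 0;0 0 0.1 0;0 0 0.1 0' | egrep 'pos|contact'
```

```text
eef_pos: [0.6198, -0.0514, 0.1515]
contact_force: [0.3, 0.9, 2.8]
eef_pos: [0.6198, -0.0514, 0.1505]
contact_force: [-0.4, 0.7, 4.4]
```

Button 5 meets the tip at a nominal 75.4 mm, about 3.4 mm high. I'll check that datum against neighbouring button 6 at the same height.

```bash
python3 -m pendant '0 0 -0.8 0;0 0 -1.8 0;0.3 2.5 -1.8 0;0.7 5.5 -1.8 0;1 8.5 -1.8 0;1.25 10.4 -1.8 0;1.25 10.4 -1.8 0;1.25 10.4 -1.8 0;1.25 10.4 -1 0;1.25 10.4 -0.3 0;1.25 10.4 -0.1 0;1.25 10.4 -0.1 0' ; python3 -m pendant '0 0 0 0;0 0 0 0'| egrep 'pos|contact'; python3 -m pendant '0 0 0.05 0;0 0 0.1 0;0 0 0.1 0;0 0 0.1 0' | egrep 'pos|contact'
```

```text
time_s: 11.55
eef_pos: [0.6315, -0.154, 0.15]
orientation: [[1.0, 0.001, -0.002], [0.001, -1.0, 0.001], [-0.002, -0.001, -1.0]]
contact_force: [0.3, -0.4, -1.9]
gripper_width: 0.233
finger_force: 30.0
eef_pos: [0.6322, -0.1549, 0.1513]
contact_force: [-1.0, -0.5, -1.5]
eef_pos: [0.6321, -0.1554, 0.1502]
contact_force: [-0.2, -0.1, -1.9]
```

```bash
python3 -m pendant '0 0 0.05 0;0 0 0.1 0;0 0 0.1 0;0 0 0.1 0' | egrep 'pos|contact'; python3 -m pendant '0 0 0.05 0;0 0 0.1 0;0 0 0.1 0;0 0 0.1 0' | egrep 'pos|contact'
```

```text
eef_pos: [0.6322, -0.1555, 0.1494]
contact_force: [-0.6, 0.6, -0.2]
eef_pos: [0.6323, -0.1555, 0.1485]
contact_force: [-0.5, 0.7, 2.6]
```

Button 6 is home, with contact at TCP 0.1500 against 0.1531 for button 5. So button 5 is the proud one. I'm going back to press it in small steps.

```bash
python3 -m pendant '0 0 -0.8 0;0 0 -2 0;-0.3 -2.5 -2 0;-0.7 -5.5 -2 0;-1 -8.5 -2 0;-1.25 -10.4 -2 0;-1.25 -10.4 -2 0;-1.25 -10.4 -2 0;-1.25 -10.4 -1.2 0;-1.25 -10.4 -0.7 0;-1.25 -10.4 -0.7 0;-1.25 -10.4 -0.7 0' | egrep 'pos|contact'; python3 -m pendant '0 0 0.1 0;0 0 0.3 0;0 0 0.5 0;0 0 0.5 0;0 0 0.5 0;0 0 0.5 0'| egrep 'pos|contact'; python3 -m pendant '0 0 0.1 0;0 0 0.2 0;0 0 0.2 0;0 0 0.2 0' | egrep 'pos|contact'; python3 -m pendant '0 0 0.05 0;0 0 0.1 0;0 0 0.1 0;0 0 0.1 0' | egrep 'pos|contact'
```

```text
eef_pos: [0.6192, -0.0523, 0.1542]
contact_force: [-0.5, -0.5, -1.8]
eef_pos: [0.62, -0.0518, 0.151]
contact_force: [-1.1, -2.3, 3.9]
eef_pos: [0.6201, -0.0518, 0.1493]
contact_force: [-1.7, -1.7, 8.0]
eef_pos: [0.6202, -0.0518, 0.1486]
contact_force: [-2.1, -0.6, 9.7]
```

```bash
python3 -m pendant '0 0 0.05 0;0 0 0.1 0;0 0 0.1 0;0 0 0.1 0' | egrep 'pos|contact'; python3 -m pendant '0 0 0.05 0;0 0 0.1 0;0 0 0.1 0;0 0 0.1 0'| egrep 'pos|contact'; python3 -m pendant '0 0 0.05 0;0 0 0.1 0;0 0 0.1 0;0 0 0.1 0' | egrep 'pos|contact'; python3 -m pendant '0 0 0.05 0;0 0 0.1 0;0 0 0.1 0;0 0 0.1 0' | egrep 'pos|contact'
```

```text
eef_pos: [0.6203, -0.0518, 0.148]
contact_force: [-2.5, -2.3, 10.6]
eef_pos: [0.6203, -0.0518, 0.1471]
contact_force: [-3.1, -1.8, 11.4]
eef_pos: [0.6203, -0.0518, 0.1461]
contact_force: [-2.3, -1.8, 11.5]
eef_pos: [0.6203, -0.0518, 0.1451]
contact_force: [-2.3, -1.0, 12.4]
```

```bash
python3 -m pendant '0 0 0.05 0;0 0 0.1 0;0 0 0.1 0;0 0 0.1 0' | egrep 'pos|contact'; python3 -m pendant '0 0 0.05 0;0 0 0.1 0;0 0 0.1 0;0 0 0.1 0'| egrep 'pos|contact'; python3 -m pendant '0 0 0.03 0;0 0 0.06 0;0 0 0.06 0;0 0 0.06 0' | egrep 'pos|contact'
```

```text
eef_pos: [0.6203, -0.0518, 0.1441]
contact_force: [-1.9, -1.7, 11.2]
eef_pos: [0.6204, -0.0518, 0.1434]
contact_force: [-3.0, -1.8, 12.3]
eef_pos: [0.6204, -0.0518, 0.143]
contact_force: [-3.9, -2.2, 14.0]
```

```bash
python3 -m pendant '0 0 0.03 0;0 0 0.06 0;0 0 0.06 0;0 0 0.06 0' | egrep 'pos|contact'; python3 -m pendant '0 0 0.03 0;0 0 0.06 0;0 0 0.06 0;0 0 0.06 0'| egrep 'pos|contact'
```

```text
eef_pos: [0.6204, -0.0518, 0.1426]
contact_force: [-3.6, -1.4, 15.1]
eef_pos: [0.6204, -0.0518, 0.1422]
contact_force: [-3.5, -0.5, 15.5]
```

```bash
python3 -m pendant '0 0 0.04 0;0 0 0.08 0;0 0 0.08 0;0 0 0.08 0;0 0 0.08 0' | egrep 'pos|contact'; python3 -m pendant '0 0 0 0;0 0 0 0'| egrep 'pos|contact'
```

```text
eef_pos: [0.6205, -0.0518, 0.1417]
contact_force: [-3.5, -0.7, 17.4]
eef_pos: [0.6205, -0.0518, 0.1417]
contact_force: [-4.6, -0.9, 18.1]
```

```bash
python3 -m pendant '0 0 -0.2 0;0 0 -0.4 0;0 0 -0.55 0;0 0 -0.55 0;0 0 -0.55 0;0 0 -0.55 0' | egrep 'pos|contact'; python3 -m pendant '0 0 -0.05 0;0 0 -0.1 0;0 0 -0.1 0;0 0 -0.1 0'| egrep 'pos|contact';  python3 -m pendant '0 0 -0.05 0;0 0 -0.1 0;0 0 -0.1 0;0 0 -0.1 0'| egrep 'pos|contact'
```

```text
eef_pos: [0.6202, -0.0518, 0.1454]
contact_force: [-2.1, -1.3, 8.6]
eef_pos: [0.6201, -0.0518, 0.1461]
contact_force: [-1.3, -2.0, 6.6]
eef_pos: [0.62, -0.0518, 0.1467]
contact_force: [-1.5, -2.2, 5.6]
```

Force now vanishes near TCP 0.1496, the same as home button 6, so button 5 is fully home with no slip in the grip. I'm lifting away and carrying the punch back.

```bash
python3 -m pendant '0 0 -0.8 0;0 0 -2.5 0;0 0 -4.5 0;0 0 -6.5 0;0 0 -7.8 0;0 0 -8 0;0 0 -8 0;0 0 -8 0' | egrep 'pos|contact'; python3 -m pendant '-0.6 -1 0 0;-1.8 -3 0 0;-3.6 -6 0 0;-5.4 -9 0 0;-7.2 -12 0 0;-9 -15 0 0;-10.8 -18 0 0;-12.6 -21 0 0;-14.4 -24 0 0;-16.2 -27 0 0;-17.3 -29 0 0;-17.9 -30 0 0'| egrep 'pos|contact';  python3 -m pendant '0 0 0 0;0 0 0 0;0 0 0 0;0 0 0 0;0 0 0 0'; python3 -c "
from h import *
import cv2
t=vision.capture('top');s=vision.capture('side')
b=cv2.resize(s[140:340,240:400],None,fx=3,fy=3);
cv2.imwrite('pics/q.png',cv2.cvtColor(b,cv2.COLOR_RGB2BGR))
print(rel([.4408,.2487,.0857]).round(2))"
```

```text
eef_pos: [0.619, -0.051, 0.2248]
contact_force: [-0.0, 0.5, -2.0]
eef_pos: [0.4374, 0.2512, 0.2251]
contact_force: [-0.4, -0.9, -1.4]
time_s: 21.72
eef_pos: [0.4414, 0.2476, 0.2259]
orientation: [[1.0, -0.002, -0.0], [-0.002, -1.0, -0.0], [-0.0, 0.0, -1.0]]
contact_force: [-0.1, 0.3, -1.7]
gripper_width: 0.232
finger_force: 30.0
[-0.05 -0.09 14.02]
```

View pics/q.png

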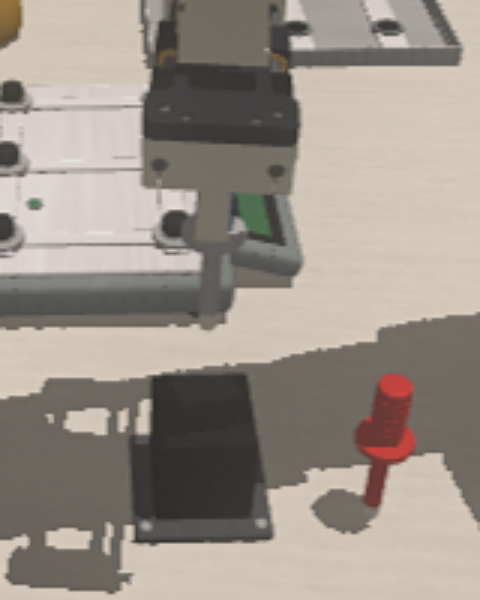

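The punch hangs nearly upright over the empty bore, with the flange at (214,236) and the tip at (207,322). That lean is about what perspective gives, leaving roughly 1 mm at the tip. I'm lowering in stages and watching the force.

```bash
python3 -m pendant '-0.1 -0.05 0.8 0;-0.1 -0.08 2.5 0;-0.1 -0.08 4.5 0;-0.1 -0.08 6 0;-0.1 -0.08 6.5 0;-0.1 -0.08 6.5 0;-0.1 -0.08 6.5 0;-0.1 -0.08 6.5 0' | egrep 'pos|contact'; python3 -m pendant '0 0 0.3 0;0 0 0.6 0;0 0 0.9 0;0 0 1.2 0;0 0 1.2 0;0 0 1.2 0'| egrep 'pos|contact'; python3 -c "
from h import *
print(rel([.4405,.2487,.0857]).round(2))"
```

```text
eef_pos: [0.4405, 0.2496, 0.162]
contact_force: [0.6, -0.2, -1.8]
eef_pos: [0.4395, 0.2494, 0.1488]
contact_force: [-0.4, -0.5, -1.1]
[0.1  0.07 6.31]
```

```bash
python3 -m pendant '0.05 0.05 0.5 0;0.05 0.05 1 0;0.05 0.05 1.5 0;0.05 0.05 2 0;0.05 0.05 2.5 0;0.05 0.05 3 0;0.05 0.05 3 0;0.05 0.05 3 0' | egrep 'pos|contact'; python3 -m pendant '0 0 0.5 0;0 0 1 0;0 0 1.5 0;0 0 2 0;0 0 2.5 0;0 0 2.8 0;0 0 2.8 0;0 0 2.8 0'| egrep 'pos|contact'; python3 -c "
from h import *
print(rel([.4405,.2487,.0857]).round(2))"
```

```text
eef_pos: [0.4399, 0.2488, 0.1186]
contact_force: [0.2, -0.2, -2.3]
eef_pos: [0.4401, 0.2489, 0.0908]
contact_force: [-0.7, 0.3, -2.0]
[0.04 0.02 0.51]
```

```bash
python3 -m pendant '0.04 0 0.2 0;0.04 0 0.35 0;0.04 0 0.45 0;0.04 0 0.45 0;0.04 0 0.45 0' | egrep 'pos|contact'; python3 -m pendant '0 0 0 0;0 0 0 0;0 0 0 0;0 0 0 0;0 0 0 0' 0.45
```

```text
eef_pos: [0.4406, 0.2489, 0.0866]
contact_force: [-0.2, 1.0, -2.2]
time_s: 25.15
eef_pos: [0.4407, 0.249, 0.0867]
orientation: [[1.0, -0.0, 0.0], [-0.0, -1.0, 0.0], [0.0, -0.0, -1.0]]
contact_force: [0.1, 0.5, 0.4]
gripper_width: 0.449
finger_force: 0.0
```

Released. I'm withdrawing straight up, then moving aside to look.

```bash
python3 -m pendant '0 0 -0.8 0;0 0 -2.5 0;0 0 -5 0;0 0 -8 0;0 0 -11 0;0 0 -13 0;0 0 -14 0;0 0 -14 0;0 0 -14 0' 0.6 | egrep 'pos|contact'; python3 -m pendant '0 1 0 0;0 3 0 0;0 6 0 0;0 9 0 0;0 12 0 0;0 14.5 0 0;0 15 0 0;0 15 0 0;0 15 0 0;0 15 0 0'| egrep 'pos|contact'; python3 -c "
from h import *
import cv2
t=vision.capture('top');s=vision.capture('side')
a=cv2.resize(t[200:290,150:250],None,fx=4,fy=4,interpolation=2);b=cv2.resize(s[240:330,260:360],None,fx=4,fy=4,interpolation=2)
cv2.imwrite('pics/e.png',cv2.cvtColor(np.hstack([a,b]),cv2.COLOR_RGB2BGR))"
```

```text
eef_pos: [0.4405, 0.2489, 0.2264]
contact_force: [0.1, -0.4, -0.0]
eef_pos: [0.4402, 0.0996, 0.2259]
contact_force: [-0.3, -0.4, -0.3]
```

View pics/e.png

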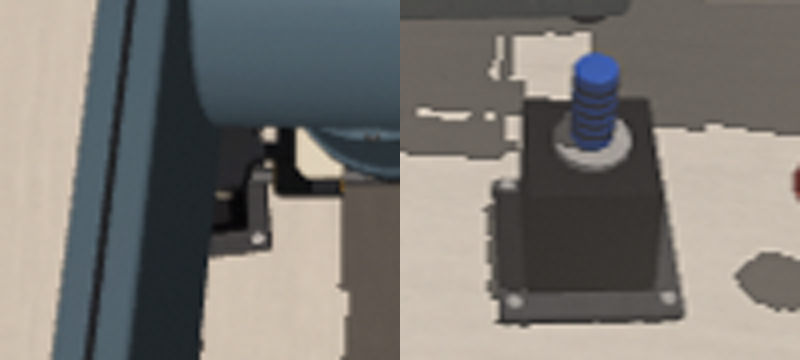

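The punch stands upright with its flange flat on the block, handle at (595,100) in the right panel, and the arm is clear of it. I'm handing in.

```bash
python3 -c "
from rig import job_done
print(job_done())"
```

```text
the job is handed in; nothing more can be done
None
```

The proud button was the one in seat 5; I pressed it home with about 19.5 N, put the punch back in its stand released and upright, and handed the job in at about 27 s (no verdict came back). I touched only buttons 5 and 6, so the other four were not felt.

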